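Put the printing blocks away in printing order

TASK

The four lino blocks in the draining rack stand in printing order: move them into the four free slots of the grey storage rack, keeping the same order from left to right and leaving the block that is already stored there where it stands. Stand each one upright in the middle of its slot, and set it down on the slot's floor before letting go: do not drop it, perch it on a divider or tip it over.

Things in the scene. Friction and masses are not known exactly. Their poses are not given: they have to be found in the camera images.
- block_tall: Loose printing block to be moved: plywood with a carved grey-brown lino face (a leaf in black), standing on edge: 40 mm wide (its x), 23 mm thick (its y), 104 mm tall (its z). Origin: centre of its underside. About 70 g. At the start it stands in the draining rack, thickness along the row; its upper part stands free above the dowels.
- block_upright: Loose printing block to be moved: plywood with a carved grey-brown lino face (a house in black), standing on edge: 48 mm wide (its x), 23 mm thick (its y), 96 mm tall (its z). Origin: centre of its underside. About 78 g. At the start it stands in the draining rack, thickness along the row; its upper part stands free above the dowels.
- block_square: Loose printing block to be moved: plywood with a carved grey-brown lino face (a round sun in black), standing on edge: 57 mm wide (its x), 23 mm thick (its y), 88 mm tall (its z). Origin: centre of its underside. About 85 g. At the start it stands in the draining rack, thickness along the row; its upper part stands free above the dowels.
- block_wide: Loose printing block to be moved: plywood with a carved grey-brown lino face (waves in black), standing on edge: 66 mm wide (its x), 23 mm thick (its y), 80 mm tall (its z). Origin: centre of its underside. About 90 g. At the start it stands in the draining rack, thickness along the row; its upper part stands free above the dowels.
- drain_slot_tall: Fixed floor slat, 96 x 30 x 6 mm, of the slot of the draining rack in which the tall block starts (all four slats look the same; it marks the start place). Origin: centre of its underside, 8 mm over the table; a block stands on it 14 mm over the table. x runs along the slot, y along the row. The draining rack has beech rails and, between the slots (52 mm apart), pairs of 14 mm dowels whose tops are 56 mm over the table; 38 mm clear between dowels.
- drain_slot_upright: Fixed floor slat, 96 x 30 x 6 mm, of the slot of the draining rack in which the upright block starts (all four slats look the same; it marks the start place). Origin: centre of its underside, 8 mm over the table; a block stands on it 14 mm over the table. x runs along the slot, y along the row. The draining rack has beech rails and, between the slots (52 mm apart), pairs of 14 mm dowels whose tops are 56 mm over the table; 38 mm clear between dowels.
- drain_slot_square: Fixed floor slat, 96 x 30 x 6 mm, of the slot of the draining rack in which the square block starts (all four slats look the same; it marks the start place). Origin: centre of its underside, 8 mm over the table; a block stands on it 14 mm over the table. x runs along the slot, y along the row. The draining rack has beech rails and, between the slots (52 mm apart), pairs of 14 mm dowels whose tops are 56 mm over the table; 38 mm clear between dowels.
- drain_slot_wide: Fixed floor slat, 96 x 30 x 6 mm, of the slot of the draining rack in which the wide block starts (all four slats look the same; it marks the start place). Origin: centre of its underside, 8 mm over the table; a block stands on it 14 mm over the table. x runs along the slot, y along the row. The draining rack has beech rails and, between the slots (52 mm apart), pairs of 14 mm dowels whose tops are 56 mm over the table; 38 mm clear between dowels.
- store_rack: Fixed grey-painted wooden storage rack with five slots in a row along its y, 104 x 274 mm. Origin: centre of its underside, on the table. Slot centres at x = 0, y = +104, +52, 0, -52, -104 mm; slot floors (cork, 100 mm long in x) 14 mm over the table; dividers 14 mm thick and 92 mm long, tops 56 mm over the table; slots 38 mm wide. Both racks have +y to the robot's left, within 15 degrees; either may be nearer.
- stored_block: Loose block that already stands in one of the storage rack's five slots, and stays: 52 mm wide (x), 23 mm thick (y), 70 mm tall, three black bars on its face. Origin: centre of its underside. Its slot is the one not free.
Not all that is in view belongs to the job. Leave any orange look-alike of the block_upright alone.

How it is judged:
By the outcome, as a careful person would: the job done as asked, in the order asked, and still so for the second after the job is handed in, with the robot touching nothing.
It also fails if it takes over 93 s, if anything falls off the work surface, if the arm or the gripper's body presses on something with over 40 N, if the wrist force passes 120 N, or if a joint passes its speed limit or range.

ROBOT

A 6-joint arm with a two-finger parallel gripper is mounted at the origin on the work surface. World frame = base frame: x ahead of the robot, y to its left, z up, the work surface at z = 0. Lengths are in m, angles in rad, forces in N, time in s.
With the tool pointing down it reaches from about 0.275 to 0.875 m from the base axis. Payload 12.5 kg.
Tool frame: the origin (TCP) lies at the very end of the fingers, on their centre line; the grasp point (between the pads) lies 19 mm behind it (bot.pinch_z is the distance from the TCP to the grasp point, in m); z points along the fingers, y is the line along which they close (so a half turn about z gives the same grasp; the last joint's range is limited). The gripper opens to 85 mm and grips with 20 to 120 N. Pads are 22 mm wide; open, the fingers measure 114 mm over their backs; the gripper's body (76 mm by 85 mm) begins 54 mm behind the grasp point. The pads swing forward as they close: fully open they stand 13 mm farther back than shut.
Start: joints at [1.134, 0.351, 1.652, -0, 1.139, -0.085], TCP at [0.189, 0.516, 0.206] pointing down, gripper open.
Joint ranges: [-2.75, 2.75], [-0.79, 2.1], [0.01, 2.65], [-1.57, 4.71], [0.07, 3.14], [-2.87, 2.87]. Speed limits (rad/s): [2.22, 2.22, 2.79, 3.14, 3.14, 3.14].

INTERFACE

Orientations are given as a rotation vector (axis times angle).
In Python, from cell import readout, vision, bot gives the robot as it stands.
- The arm moves only by the tool send_rows, never from a script. Its argument "commands" is one flat list of numbers, 6 for each row, row after row: the shift along the tool's x, y, z scaled (see below), then the turn, a rotation vector about the tool's x, y, z scaled (see below). In form: [tx, ty, tz, ax, ay, az, tx, ty, tz, ax, ay, az, ...]. A call has 1 to 20 rows; each row is the pose to reach, as a shift and turn from the pose commanded when the call began, along the tool's axes at that moment, turning the shorter way round; what a row does not reach only later rows make up. The controller multiplies each number of a shift by 8 cm and each number of a turn by pi rad. A row lasts 1/10 s, in which the tool goes at most 50 mm and 8.59 degrees, less where a joint would pass 70% of its speed; a pose out of reach is approached as far as the arm can. A call with a number of a shift or a turn outside -1 to 1 is refused whole. A call with a gripper value outside its range is refused whole. "claw" is the closure, from 0 (fully open) to 1 (shut), set as the call begins (left out, the last holds). The fingers move at their own pace and stop on an object; the grip force is fixed at half the most. Time passes only in rows, so rows that repeat a pose let the fingers close. It gives the time, the measured TCP pose, the force, the opening and the grip force at its end, in the units of the state.
- readout.state(): the state, without advancing time (a new reading comes with each control period).
- vision.get_image(name): name is "scene" or "top" or "wrist"; returns (picture, depth): 420x560x3 uint8, red, green, blue; 420x560 float32, m along the optical axis (not along the pixel's ray), 0 where there is no reading.
- vision.camera_info(name): a dict with "fx", "fy", "cx", "cy" (pixels), "distortion" ([k1, k2, p1, p2, k3] as OpenCV has them; the pictures are not rectified), "extrinsics" (4x4, takes a point from camera to world coordinates); the wrist camera has in their place "tool_from_camera" (4x4, takes a point from camera to tool coordinates, whose origin is the TCP and whose axes are the flange's). Camera axes: x right, y down, z forward; pixel columns grow to the right and rows downward; lengths in m; the calibration is good to about 2 mm. A picture is of the moment at which its call begins: read the wrist's pose just before it. camera_info takes no time and is no camera call.
- bot.job_done(): hands the job in; it is judged then, once.
The state is a dict: "time_s": time; "joint_positions": joint angles; "dq": joint speeds; "joint_torque": joint torques, N m; "ee_pos": TCP position; "ee_rot": TCP orientation; "wrist_force": force on the tool from outside, world axes, zero at the start; "ft_torque": the same for the moment, N m; "opening": opening from 0.0 (shut) to 1.0 (fully open); "finger_force": force on a finger pad.
Only numpy, scipy, OpenCV 4.12 (cv2) and the standard library are available. Lean on these libraries where they do the work, as an engineer would, in place of code of your own. Each camera call takes 0.05 s, during which the arm holds its last target. There are 200 camera calls.

## Working session

There is one attempt and no reset: what is moved stays moved. The work goes in short steps, Python scripts to look and compute and a tool call to move; the robot and the scene stay as the last step left them, time stands still between calls to the robot, and variables do not carry over. Pictures are saved under pics/ and viewed, at most 14 in all, crops included, and the job is handed in when it is done.

Besides the shell and the picture viewer there is one more tool, called in YAML: its name, and indented under it one key for each argument. send_rows: Moves the arm, as the interface text tells. Shifts and turns lie within -1 to 1; 1 stands for 8 cm of shift or pi rad of turn. Its arguments: {"type":"object","properties":{"commands":{"type":"array"},"claw":{"type":"number"}},"required":["commands"]}

```bash
mkdir -p pics; ls; python3 - <<'E'
from cell import readout, vision, bot
import cv2,numpy as np
s=readout.state();print(s['time_s'],s['ee_pos'],s['ee_rot'],s['opening'],bot.pinch_z)
for n in('top','scene'):
    p,d=vision.get_image(n);np.savez(f'{n}0.npz',p=p,d=d);cv2.imwrite(f'pics/{n}0.png',p[:,:,::-1]);i=vision.camera_info(n);print(i)
E
```

```text
pics
0.0 [0.18935524 0.51598651 0.20554237] [-5.49757098e-01 -3.09280872e+00  1.82158227e-03] 1.001407830292313 0.0187
{'fx': 504.5415085460466, 'fy': 504.5415085460466, 'cx': 276.1177379914901, 'cy': 211.84292527793298, 'distortion': array([-0.17492406,  0.        ,  0.        ,  0.        ,  0.        ]), 'extrinsics': array([[-0.02943267, -0.99837473,  0.04880191,  0.50777187],
       [-0.9992331 ,  0.02812636, -0.02724171,  0.02710054],
       [ 0.02582481, -0.04956628, -0.99843691,  0.76474545],
       [ 0.        ,  0.        ,  0.        ,  1.        ]])}
{'fx': 437.64421805909046, 'fy': 437.64421805909046, 'cx': 283.5484659765354, 'cy': 207.60521606922094, 'distortion': array([-0.10616254,  0.        ,  0.        ,  0.        ,  0.        ]), 'extrinsics': array([[ 0.79230641,  0.49818277, -0.35222788,  0.81976386],
       [ 0.61011684, -0.64425736,  0.46118315, -0.34085173],
       [ 0.0028281 , -0.58029853, -0.81439893,  0.66179902],
       [ 0.        ,  0.        ,  0.        ,  1.        ]])}
```

View pics/top0.png

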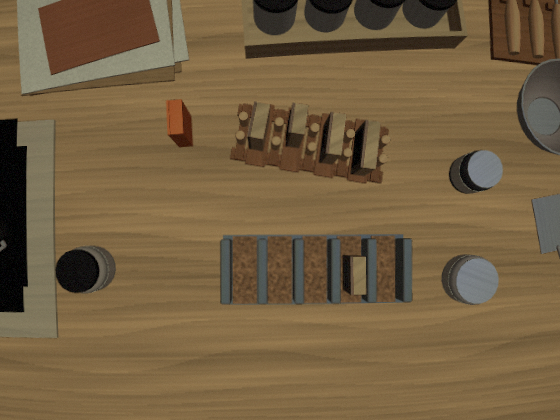

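View pics/scene0.png

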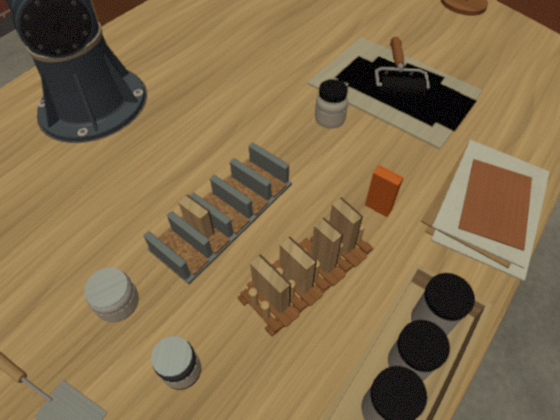

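Top view: draining rack with four blocks at about (260,125), (297,125), (333,135) and (368,148). The grey rack spans (222–410, 235–303), with the stored block in its 4th slot at (357,275). The orange look-alike at (180,123) stands apart and stays put. Next I measure from depth.

```bash
cat > h.py <<'E'
import numpy as np,cv2
from cell import readout, vision, bot
from scipy.spatial.transform import Rotation as R
def cloud(d,i,T):
    K=np.array([[i['fx'],0,i['cx']],[0,i['fy'],i['cy']],[0,0,1]])
    v,u=np.mgrid[:d.shape[0],:d.shape[1]]
    n=cv2.undistortPoints(np.stack([u,v],-1).reshape(-1,1,2).astype(np.float32),K,i['distortion']).reshape(*d.shape,2)
    P=np.dstack([n*d[...,None],d])
    W=P@T[:3,:3].T+T[:3,3]; W[d==0]=np.nan; return W
def rect(P):
    (c,s,a)=cv2.minAreaRect((P[:,:2]*1000).astype(np.float32))
    return np.round(c,1),np.round(s,1),round(a,1),len(P)
E
python3 - <<'E'
from h import *
f=np.load('top0.npz');i=vision.camera_info('top');W=cloud(f['d'],i,i['extrinsics'])
z=W[...,2]
print('table',np.nanmedian(z[320:400,200:400]))
def comps(m,off,minn=40):
    n,l,st,c=cv2.connectedComponentsWithStats(m.astype(np.uint8))
    for k in range(1,n):
        if st[k,4]>=minn: 
            P=W[l==k];print(np.round(c[k]),rect(P),'z',np.round(np.percentile(P[:,2],[5,50,95]),3))
roi=np.zeros(z.shape,bool);roi[85:195,225:400]=1
print('blocks');comps(roi&(z>0.082),0)
print('dowels');comps(roi&(z>0.05)&(z<0.062),0,15)
roi[:]=0;roi[225:312,210:420]=1
print('store');comps(roi&(z>0.05)&(z<0.062),0);print('stored');comps(roi&(z>0.076),0)
print('floor');comps(roi&(z>0.009)&(z<0.02),0)
E
```

```text
table 0.0004360882266027377
blocks
[258. 122.] (array([661.5,  28.9]), array([21.8, 49.2]), 77.6, 684) z [0.092 0.11  0.112]
[297. 121.] (array([661. , -22.5]), array([22.6, 41.8]), 80.9, 600) z [0.093 0.118 0.12 ]
[335. 134.] (array([643.2, -73.5]), array([22. , 58.5]), 80.6, 775) z [0.091 0.102 0.104]
[369. 145.] (array([ 629.6, -121.4]), array([23.6, 67.7]), 81.4, 862) z [0.085 0.094 0.096]
dowels
[243. 116.] (array([681.7,  51. ]), array([11.7, 13.9]), 89.8, 78) z [0.052 0.056 0.058]
[279. 122.] (array([ 6.713e+02, -2.000e-01]), array([11.5, 13.4]), 88.6, 79) z [0.053 0.056 0.058]
[314. 128.] (array([661.9, -49.5]), array([12.5, 13.4]), 89.3, 79) z [0.053 0.056 0.058]
[350. 134.] (array([ 652.4, -101.2]), array([12.7, 12.4]), 89.9, 80) z [0.051 0.056 0.058]
[240. 135.] (array([652.9,  56.6]), array([12.9, 12.7]), 87.6, 77) z [0.053 0.056 0.058]
[358. 139.] (array([ 643.9, -112.6]), array([ 1.6, 25.3]), 81.1, 27) z [0.051 0.057 0.06 ]
[385. 139.] (array([ 643.2, -152.1]), array([12.9, 12.5]), 15.8, 79) z [0.052 0.056 0.058]
[276. 141.] (array([643.7,   4.9]), array([11.5, 13.9]), 
[... 1167 characters left out ...]
 92.4]), 88.4, 639) z [0.052 0.056 0.058]
[346. 275.] (array([450.7, -88.2]), array([ 1.9, 32.9]), 88.8, 46) z [0.051 0.052 0.054]
stored
[357. 275.] (array([451.9, -99.9]), array([22.6, 52.2]), 89.6, 646) z [0.082 0.084 0.086]
floor
[245. 270.] (array([459.8,  56.2]), array([ 37.4, 103.2]), 88.4, 1675) z [0.012 0.014 0.017]
[280. 269.] (array([458.3,   4.7]), array([ 47.9, 103.2]), 88.3, 1689) z [0.012 0.014 0.017]
[315. 269.] (array([458. , -47.7]), array([ 42.2, 103.6]), 88.2, 1547) z [0.012 0.014 0.017]
[350. 262.] (array([ 456.1, -108.6]), array([102.8,  50.7]), 1.3, 737) z [0.011 0.014 0.017]
[386. 268.] (array([ 455. , -152.9]), array([ 39.9, 103.1]), 88.2, 1323) z [0.012 0.014 0.017]
```

Left to right the blocks are 48 (upright), 42 (tall), 58 (square) and 67 mm (wide) wide, and the free store slots are 1, 2, 3 and 5. I'll grip each block across its width so the fingers stay clear of neighbouring blocks. Next I refine the poses and plan the approach.

```bash
cat >> h.py <<'E'
def rel(pos,yaw,p0=None,r0=None):
    """scaled shift/turn from pose (p0,r0) to TCP pos, tool down, tool y at world yaw (deg)"""
    s=readout.state()
    p0=s['ee_pos'] if p0 is None else p0; r0=R.from_rotvec(s['ee_rot'] if r0 is None else r0)
    a=np.radians(yaw); y=np.array([np.cos(a),np.sin(a),0]);z=np.array([0,0,-1.])
    r1=R.from_matrix(np.c_[np.cross(y,z),y,z])
    return np.round(np.r_[r0.inv().apply(np.array(pos)-p0)/.08,(r0.inv()*r1).as_rotvec()/np.pi],3)
E
python3 - <<'E'
from h import *
f=np.load('top0.npz');i=vision.camera_info('top');W=cloud(f['d'],i,i['extrinsics'])
z=W[...,2]; v,u=np.mgrid[:420,:560]
for n,c,h in(('upright',(258,122),.11),('tall',(297,121),.118),('square',(335,134),.102),('wide',(369,145),.094),('stored',(357,275),.084)):
    P=W[(abs(z-h)<.005)&(np.hypot(u-c[0],v-c[1])<32)]
    # keep main cluster
    P=P[np.linalg.norm(P[:,:2]-np.median(P[:,:2],0),axis=1)<.045]
    print(n,rect(P),P[:,2].mean())
D=np.array([[681.7,51],[671.3,-.2],[661.9,-49.5],[652.4,-101.2],[643.2,-152.1]]);print('drain yaw',-np.degrees(np.arctan(np.polyfit(D[:,1],D[:,0],1)[0])))
S=np.array([[460.5,82],[459,29.3],[458.1,-22.3],[456.4,-73.1],[455.8,-125.3],[453.5,-177.7]]);c=np.polyfit(S[:,1],S[:,0],1);print('store yaw',-np.degrees(np.arctan(c[0])))
cen=S.mean(0);a=-np.arctan(c[0])
for o in(104,52,0,-52,-104):print(o,cen+o*np.array([-np.sin(a),np.cos(a)]))
print(rel((.6615,.029,.2),-10.6))
for c in((80,270),(180,123),(475,170)): print(c,np.nanmax(z[c[1]-25:c[1]+25,c[0]-25:c[0]+25]))
E
```

```text
upright (array([658.3,  14.1]), array([51.8, 49.2]), 77.7, 612) 0.11043052152257249
tall (array([661.2, -22.2]), array([21.5, 41.3]), 80.3, 486) 0.1184773635593582
square (array([643.4, -73.5]), array([22. , 58.3]), 80.7, 699) 0.10239011817144747
wide (array([ 629.5, -122.2]), array([22.2, 67.4]), 80.8, 776) 0.09433459448091035
stored (array([ 451.9, -100. ]), array([22.6, 52.1]), 89.3, 625) 0.08430017405372953
drain yaw -10.706338227678819
store yaw -1.463027237679412
104 [459.8719809   56.11609691]
52 [458.54432378   4.13304845]
0 [457.21666667 -47.85      ]
-52 [455.88900955 -99.83304845]
-104 [ 454.56135244 -151.81609691]
[-7.638 -3.681  0.073 -0.     0.     0.447]
(80, 270) 0.08862779211034633
(180, 123) 0.09983397952299256
(475, 170) 0.07947549673278231
```

send_rows:
  commands: [-0.48, -0.23, 0, 0, 0, 0, -0.955, -0.46, 0, 0, 0, 0, -0.955, -0.46, 0, 0, 0, 0]
  claw: 0

```text
time_s: 0.4
ee_pos: [0.2507, 0.4528, 0.2058]
ee_rot: [0.554, 3.092, -0.002]
wrist_force: [0.3, 1.2, -0.0]
opening: 0.999
finger_force: 0.0
```

send_rows:
  commands: [-0.48, -0.23, 0, 0, 0, 0, -0.955, -0.46, 0, 0, 0, 0, -0.955, -0.46, 0, 0, 0, 0]

```text
time_s: 0.7
ee_pos: [0.3096, 0.3923, 0.2059]
ee_rot: [0.555, 3.092, -0.001]
wrist_force: [-0.1, 0.2, -0.5]
opening: 1.002
finger_force: 0.0
```

send_rows:
  commands: [-0.48, -0.23, 0, 0, 0, 0, -0.955, -0.46, 0, 0, 0, 0, -0.955, -0.46, 0, 0, 0, 0]

```text
time_s: 1.0
ee_pos: [0.3686, 0.3317, 0.206]
ee_rot: [0.555, 3.092, -0.001]
wrist_force: [-0.5, -0.1, 0.2]
opening: 0.999
finger_force: 0.0
```

send_rows:
  commands: [-0.48, -0.23, 0, 0, 0, 0, -0.955, -0.46, 0, 0, 0, 0, -0.955, -0.46, 0, 0, 0, 0]

```text
time_s: 1.3
ee_pos: [0.4276, 0.2712, 0.206]
ee_rot: [0.554, 3.092, -0.0]
wrist_force: [0.4, -0.1, -0.0]
opening: 0.999
finger_force: 0.0
```

send_rows:
  commands: [-0.48, -0.23, 0, 0, 0, 0, -0.955, -0.46, 0, 0, 0, 0, -0.955, -0.46, 0, 0, 0, 0]

```text
time_s: 1.6
ee_pos: [0.4866, 0.2105, 0.2059]
ee_rot: [0.554, 3.092, -0.0]
wrist_force: [-0.6, 0.4, 0.3]
opening: 1.004
finger_force: 0.0
```

send_rows:
  commands: [-0.48, -0.23, 0, 0, 0, 0, -0.955, -0.46, 0, 0, 0, 0, -0.955, -0.46, 0, 0, 0, 0]

```text
time_s: 1.9
ee_pos: [0.5455, 0.1498, 0.2057]
ee_rot: [0.553, 3.092, -0.0]
wrist_force: [0.0, 0.4, 0.2]
opening: 1.0
finger_force: 0.0
```

send_rows:
  commands: [-0.48, -0.23, 0, 0, 0, 0, -0.955, -0.46, 0, 0, 0, 0, -0.955, -0.46, 0, 0, 0, 0]

```text
time_s: 2.2
ee_pos: [0.6044, 0.0891, 0.2056]
ee_rot: [0.553, 3.092, -0.0]
wrist_force: [-0.4, 0.6, -1.2]
opening: 0.998
finger_force: 0.0
```

send_rows:
  commands: [-0.955, -0.46, 0, 0, 0, 0.447, -0.955, -0.46, 0, 0, 0, 0.447, -0.955, -0.46, 0, 0, 0, 0.447, -0.955, -0.46, 0, 0, 0, 0.447, -0.955, -0.46, 0, 0, 0, 0.447, -0.955, -0.46, 0, 0, 0, 0.447, -0.955, -0.46, 0, 0, 0, 0.447, -0.955, -0.46, 0, 0, 0, 0.447, -0.955, -0.46, 0, 0, 0, 0.447, -0.955, -0.46, 0, 0, 0, 0.447, -0.955, -0.46, 0, 0, 0, 0.447, -0.955, -0.46, 0, 0, 0, 0.447]

```text
time_s: 3.4
ee_pos: [0.6614, 0.0309, 0.206]
ee_rot: [-2.414, -2.01, 0.0]
wrist_force: [0.3, -0.1, -0.2]
opening: 1.001
finger_force: 0.0
```

```bash
python3 - <<'E'
from h import *
s=readout.state();print(s['time_s'],s['ee_pos'],s['joint_positions'],s['dq'].max() if hasattr(s['dq'],'max') else s['dq'])
p,d=vision.get_image('wrist');i=vision.camera_info('wrist')
T=np.eye(4);T[:3,:3]=R.from_rotvec(s['ee_rot']).as_matrix();T[:3,3]=s['ee_pos']
W=cloud(d,i,T@i['tool_from_camera']);z=W[...,2];cv2.imwrite('pics/w1.png',p[:,:,::-1])
print(i['tool_from_camera'])
m=(z>.08)&(z<.125)&(W[...,0]>.57)&(abs(W[...,1]+.04)<.14)
n,l,st,c=cv2.connectedComponentsWithStats(m.astype(np.uint8))
for k in range(1,n):
    if st[k,4]>150:
        P=W[l==k];h=np.percentile(P[:,2],90);P=P[P[:,2]>h-.006];print(np.round(c[k]),rect(P),h)
print(rel((.6615,.029,.13),-11))
E
```

```text
3.4 [0.66138431 0.03089288 0.20598885] [-2.37254275e-02  5.57353632e-01  1.33297361e+00  2.69857976e-04
  1.25175945e+00  1.58486112e-01] 0.0014069216492913028
[[ 8.85278927e-05 -9.54860431e-01 -2.97054792e-01  7.55161628e-02]
 [ 9.99999983e-01  3.68655074e-05  1.79517309e-04  8.93021063e-04]
 [-1.60462900e-04 -2.97054803e-01  9.54860418e-01 -1.68208400e-01]
 [ 0.00000000e+00  0.00000000e+00  0.00000000e+00  1.00000000e+00]]
[511. 226.] (array([ 8.544e+02, -3.000e-01]), array([68.4, 69.5]), 55.1, 5425) 0.10501032031862213
[281. 202.] (array([662.7,  28.5]), array([21.9, 48.1]), 77.2, 1666) 0.11108884302939791
[292. 261.] (array([661.9, -23.5]), array([22.1, 39.9]), 80.7, 1279) 0.11899177732765097
[282. 309.] (array([644.2, -74.8]), array([22.9, 57. ]), 80.8, 1464) 0.10307652374672895
[516. 330.] (array([ 868.9, -141.5]), array([30.6, 68.3]), 70.2, 1036) 0.10494587647019264
[276. 350.] (array([ 629.6, -122.9]), array([22.8, 65.3]), 81.3, 1404) 0.0950345119649616
[-0.019  0.004  0.95  -0.    -0.     0.003]
```

View pics/w1.png

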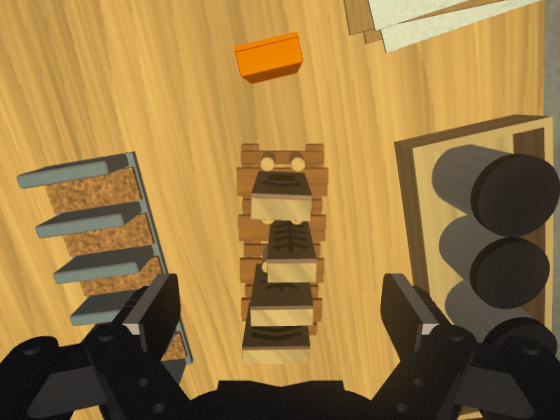

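The wrist view confirms the order: house at (281,185), then leaf (292,240), sun and waves. The orange one at (270,58) is the decoy. Positions agree with the top camera within 1.5 mm, so I go down on the house block.

send_rows:
  commands: [-0.026, 0.012, 0.45, 0, 0, 0.012, -0.026, 0.012, 0.9, 0, 0, 0.012, -0.026, 0.012, 0.9, 0, 0, 0.012]

```text
time_s: 3.75
ee_pos: [0.6596, 0.0276, 0.1294]
ee_rot: [-2.449, -1.959, 0.01]
wrist_force: [-1.2, -0.0, 0.9]
opening: 0.998
finger_force: 0.0
```

send_rows:
  commands: [0, 0, 0.35, 0, 0, 0, 0, 0, 0.65, 0, 0, 0, 0, 0, 0.86, 0, 0, 0, 0, 0, 0.86, 0, 0, 0]

```text
time_s: 4.15
ee_pos: [0.6617, 0.0273, 0.0642]
ee_rot: [-2.453, -1.96, 0.003]
wrist_force: [-0.3, 0.7, 0.6]
opening: 1.002
finger_force: 0.0
```

send_rows:
  commands: [0, 0, 0, 0, 0, 0, 0, 0, 0, 0, 0, 0, 0, 0, 0, 0, 0, 0, 0, 0, 0, 0, 0, 0, 0, 0, 0, 0, 0, 0, 0, 0, 0, 0, 0, 0, 0, 0, 0, 0, 0, 0, 0, 0, 0, 0, 0, 0]
  claw: 1

```text
time_s: 4.95
ee_pos: [0.6631, 0.0271, 0.0671]
ee_rot: [2.454, 1.96, 0.003]
wrist_force: [-2.1, 0.0, 6.9]
opening: 0.543
finger_force: 61.4
```

send_rows:
  commands: [0, 0, -0.2, 0, 0, 0, 0, 0, -0.5, 0, 0, 0, 0, 0, -0.85, 0, 0, 0, 0, 0, -0.85, 0, 0, 0]

```text
time_s: 5.35
ee_pos: [0.6647, 0.0271, 0.1388]
ee_rot: [2.451, 1.957, 0.009]
wrist_force: [0.6, -0.4, -0.7]
opening: 0.545
finger_force: 62.1
```

```bash
python3 - <<'E'
from h import *
s=readout.state();print(s['ee_pos'],s['opening'],s['finger_force'],s['wrist_force'])
print(rel((.4599,.0545,s['ee_pos'][2]),-1.5))
p,d=vision.get_image('wrist');i=vision.camera_info('wrist')
T=np.eye(4);T[:3,:3]=R.from_rotvec(s['ee_rot']).as_matrix();T[:3,3]=s['ee_pos']
W=cloud(d,i,T@i['tool_from_camera']);z=W[...,2];cv2.imwrite('pics/w2.png',p[:,:,::-1])
Q=R.from_rotvec(s['ee_rot']).inv().apply(W.reshape(-1,3)-s['ee_pos'])
m=(abs(Q[:,0])<.03)&(abs(Q[:,1])<.022)&(Q[:,2]>-.06)&(Q[:,2]<.03);P=Q[m];print(m.sum());h=np.percentile(P[:,2],3);print(h,rect(P[P[:,2]<h+.006]))
E
```

```text
[0.66465242 0.02706818 0.13883149] 0.5452344251159174 62.06945300102234 [ 0.58498927 -0.42023217 -0.66877263]
[-2.310e-01 -2.572e+00 -2.000e-02  2.000e-03 -0.000e+00 -6.300e-02]
10262
-0.044605310234258067 (array([0.9, 0. ]), array([23.2, 44.1]), 0.4, 5548)
```

View pics/w2.png

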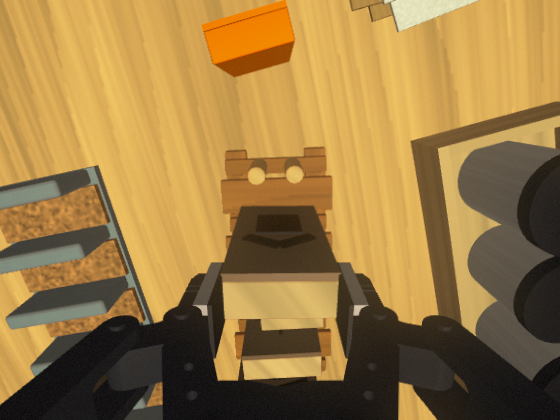

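Block held square, offset +0.9 mm along tool x; its underside is 51 mm below the TCP, so it should set down at TCP z ≈ 0.0655. I carry it to slot 1.

send_rows:
  commands: [-0.025, -0.28, 0, 0, 0, 0, -0.05, -0.57, 0, 0, 0, 0, -0.074, -0.857, 0, 0, 0, 0]

```text
time_s: 5.7
ee_pos: [0.5928, 0.0366, 0.1327]
ee_rot: [-2.454, -1.96, 0.002]
wrist_force: [0.0, -0.4, -1.3]
opening: 0.544
finger_force: 62.1
```

send_rows:
  commands: [-0.025, -0.28, 0, 0, 0, 0, -0.05, -0.57, 0, 0, 0, 0, -0.074, -0.857, 0, 0, 0, 0]

```text
time_s: 6.0
ee_pos: [0.5246, 0.046, 0.1329]
ee_rot: [-2.454, -1.96, 0.001]
wrist_force: [-0.3, 0.0, -1.2]
opening: 0.546
finger_force: 62.1
```

send_rows:
  commands: [-0.025, -0.28, 0, 0, 0, -0.02, -0.05, -0.57, 0, 0, 0, -0.04, -0.074, -0.857, 0, 0, 0, -0.063, -0.074, -0.857, 0, 0, 0, -0.063, -0.074, -0.857, 0, 0, 0, -0.063, -0.074, -0.857, 0, 0, 0, -0.063]

```text
time_s: 6.6
ee_pos: [0.4586, 0.0552, 0.1333]
ee_rot: [2.25, 2.192, 0.001]
wrist_force: [-0.6, -0.6, -1.6]
opening: 0.547
finger_force: 62.1
```

```bash
cat > wl.py <<'E'
from h import *
def look(name=None):
    s=readout.state()
    p,d=vision.get_image('wrist');i=vision.camera_info('wrist')
    T=np.eye(4);T[:3,:3]=R.from_rotvec(s['ee_rot']).as_matrix();T[:3,3]=s['ee_pos']
    W=cloud(d,i,T@i['tool_from_camera'])
    if name: cv2.imwrite(f'pics/{name}.png',p[:,:,::-1])
    return s,W
def held(s,W,hw):
    Q=R.from_rotvec(s['ee_rot']).inv().apply(W.reshape(-1,3)-s['ee_pos'])
    P=Q[(abs(Q[:,0])<.03)&(abs(Q[:,1])<hw)&(Q[:,2]>-.06)&(Q[:,2]<-.01)]
    h=np.percentile(P[:,2],3);print('held: top',h,'top world',s['ee_pos'][2]-h,rect(P[P[:,2]<h+.006]))
def dividers(W,zlo=.051,zhi=.061,box=(.38,.53,-.2,.11)):
    z=W[...,2];m=(z>zlo)&(z<zhi)&(W[...,0]>box[0])&(W[...,0]<box[1])&(W[...,1]>box[2])&(W[...,1]<box[3])
    n,l,st,c=cv2.connectedComponentsWithStats(m.astype(np.uint8))
    for k in range(1,n):
        if st[k,4]>300: print('div',np.round(c[k]),rect(W[l==k]))
E
python3 - <<'E'
from wl import *
s,W=look('w3');print(s['time_s'],s['ee_pos'],s['finger_force']);held(s,W,.022);dividers(W)
print(rel((.4599,.0552,.0685),-1.5))
E
```

```text
6.6 [0.45862212 0.05517429 0.13332315] 62.093385457992554
held: top -0.0447134121440412 top world 0.17803656331807827 (array([ 0.9, -0. ]), array([22.7, 44. ]), 0.2, 5562)
div [282. 175.] (array([461.3,  81.5]), array([14.5, 91.6]), 88.4, 2467)
div [281. 354.] (array([457. , -73.9]), array([14.9, 91.6]), 88.1, 1678)
div [276. 370.] (array([452.1, -89.8]), array([ 4.4, 51.2]), 89.7, 522)
[0.001 0.016 0.809 0.    0.    0.   ]
```

View pics/w3.png

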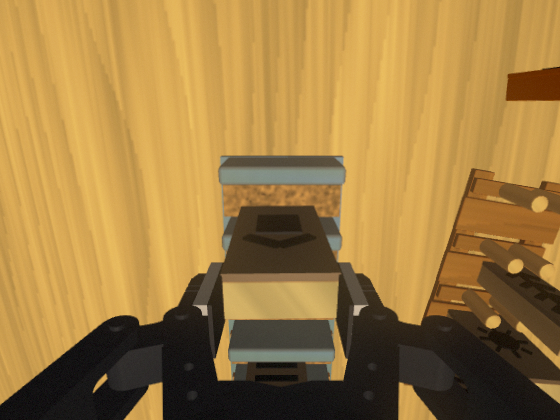

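The block hangs centred over slot 1: the divider beside it is at (282,168) and the next at (282,340). I lower it.

send_rows:
  commands: [0, 0.016, 0.3, 0, 0, 0, 0, 0.016, 0.6, 0, 0, 0, 0, 0.016, 0.75, 0, 0, 0, 0, 0.016, 0.81, 0, 0, 0, 0, 0.016, 0.83, 0, 0, 0, 0, 0.016, 0.85, 0, 0, 0, 0, 0.016, 0.86, 0, 0, 0, 0, 0.016, 0.86, 0, 0, 0]

```text
time_s: 7.45
ee_pos: [0.4592, 0.0553, 0.067]
ee_rot: [-2.249, -2.193, 0.0]
wrist_force: [-14.5, -1.0, 33.0]
opening: 0.546
finger_force: 66.5
```

send_rows:
  commands: [0, 0, -0.025, 0, 0, 0, 0, 0, -0.025, 0, 0, 0]

```text
time_s: 7.65
ee_pos: [0.46, 0.0552, 0.0675]
ee_rot: [2.248, 2.192, 0.002]
wrist_force: [-0.1, -0.3, -1.1]
opening: 0.55
finger_force: 62.1
```

send_rows:
  commands: [0, 0, 0, 0, 0, 0, 0, 0, 0, 0, 0, 0, 0, 0, 0, 0, 0, 0, 0, 0, 0, 0, 0, 0, 0, 0, 0, 0, 0, 0, 0, 0, 0, 0, 0, 0]
  claw: 0

```text
time_s: 8.25
ee_pos: [0.4592, 0.0552, 0.0665]
ee_rot: [-2.249, -2.193, 0.0]
wrist_force: [0.4, -0.5, -0.3]
opening: 0.995
finger_force: 0.0
```

send_rows:
  commands: [0, 0, -0.3, 0, 0, 0, 0, 0, -0.7, 0, 0, 0, 0, 0, -0.98, 0, 0, 0, 0, 0, -0.98, 0, 0, 0]

```text
time_s: 8.65
ee_pos: [0.4607, 0.0553, 0.1475]
ee_rot: [2.247, 2.191, 0.006]
wrist_force: [1.0, 0.3, -0.5]
opening: 0.999
finger_force: 0.0
```

```bash
python3 - <<'E'
from wl import *
s,W=look();print(s['time_s'],s['ee_pos'])
z=W[...,2];m=(z>.1)&(z<.117)&(abs(W[...,0]-.46)<.04)&(abs(W[...,1]-.056)<.03);print(rect(W[m]),np.median(z[m]))
m=(z>.113)&(z<.125)&(abs(W[...,0]-.661)<.04)&(abs(W[...,1]+.023)<.03);print('tall',rect(W[m]) if m.sum()>50 else m.sum())
print(rel((.6615,-.0232,s['ee_pos'][2]),-9.5))
E
```

```text
8.65 [0.46067784 0.05530751 0.14745523]
(array([458.9,  56.5]), array([21.6, 48. ]), 88.8, 2745) 0.11020407015874059
tall (array([648.2, -21.2]), array([23. , 16.6]), 84.2, 645)
[-9.170e-01  2.545e+00 -1.400e-02  1.000e-03 -0.000e+00  4.500e-02]
```

Slot 1 done: block at (458.9, 56.5), top at 0.110, upright. On to the leaf block.

send_rows:
  commands: [-0.153, 0.424, 0, 0, 0, 0, -0.306, 0.848, 0, 0, 0, 0]

```text
time_s: 8.9
ee_pos: [0.5265, 0.0289, 0.144]
ee_rot: [-2.248, -2.194, 0.001]
wrist_force: [0.3, 0.0, 0.5]
opening: 1.0
finger_force: 0.0
```

send_rows:
  commands: [-0.153, 0.424, 0, 0, 0, 0, -0.306, 0.848, 0, 0, 0, 0]

```text
time_s: 9.1
ee_pos: [0.5942, 0.0023, 0.1433]
ee_rot: [-2.248, -2.192, 0.002]
wrist_force: [-0.3, -0.3, -0.1]
opening: 1.006
finger_force: 0.0
```

send_rows:
  commands: [-0.153, 0.424, 0, 0, 0, 0.045, -0.306, 0.848, 0, 0, 0, 0.045, -0.306, 0.848, 0, 0, 0, 0.045, -0.306, 0.848, 0, 0, 0, 0.045, -0.306, 0.848, 0, 0, 0, 0.045]

```text
time_s: 9.6
ee_pos: [0.6596, -0.0229, 0.1439]
ee_rot: [-2.397, -2.029, 0.002]
wrist_force: [0.2, 0.5, -0.4]
opening: 0.999
finger_force: 0.0
```

```bash
python3 - <<'E'
from wl import *
s,W=look();print(s['time_s'],s['ee_pos'])
z=W[...,2];m=(z>.113)&(z<.125)&(abs(W[...,0]-.661)<.04)&(abs(W[...,1]+.023)<.03);r=rect(W[m]);print('tall',r)
print(rel((*(r[0]/1000),.07),-90+r[2]))
E
```

```text
9.6 [ 0.65964979 -0.02286545  0.14390156]
tall (array([661.8, -23.6]), array([22.3, 39.9]), 80.4, 2403)
[-0.006  0.028  0.929 -0.     0.     0.001]
```

send_rows:
  commands: [-0.006, 0.028, 0.45, 0, 0, 0, -0.006, 0.028, 0.75, 0, 0, 0, -0.006, 0.028, 0.93, 0, 0, 0, -0.006, 0.028, 0.93, 0, 0, 0, -0.006, 0.028, 0.93, 0, 0, 0]

```text
time_s: 10.15
ee_pos: [0.6632, -0.024, 0.0715]
ee_rot: [2.398, 2.029, 0.001]
wrist_force: [-0.1, -1.2, 0.4]
opening: 1.002
finger_force: 0.0
```

send_rows:
  commands: [0, 0, 0, 0, 0, 0, 0, 0, 0, 0, 0, 0, 0, 0, 0, 0, 0, 0, 0, 0, 0, 0, 0, 0, 0, 0, 0, 0, 0, 0, 0, 0, 0, 0, 0, 0, 0, 0, 0, 0, 0, 0, 0, 0, 0, 0, 0, 0]
  claw: 1

```text
time_s: 10.95
ee_pos: [0.6631, -0.0241, 0.0714]
ee_rot: [2.398, 2.029, 0.001]
wrist_force: [-3.0, 0.3, 5.4]
opening: 0.454
finger_force: 60.0
```

send_rows:
  commands: [0, 0, -0.2, 0, 0, 0, 0, 0, -0.5, 0, 0, 0, 0, 0, -0.85, 0, 0, 0, 0, 0, -0.85, 0, 0, 0, 0, 0, -0.85, 0, 0, 0]

```text
time_s: 11.45
ee_pos: [0.6632, -0.0242, 0.1397]
ee_rot: [2.397, 2.028, 0.002]
wrist_force: [0.0, 0.4, -0.7]
opening: 0.457
finger_force: 60.5
```

```bash
python3 - <<'E'
from wl import *
s,W=look();print(s['ee_pos'],s['finger_force']);held(s,W,.019)
print(rel((.4587,.0043-.0009,s['ee_pos'][2]),-1.5))
E
```

```text
[ 0.66318917 -0.0241636   0.13967374] 60.547531843185425
held: top -0.050349983474914636 top world 0.19002371965748255 (array([ 0.1, -0. ]), array([23.2, 38.1]), 0.4, 5031)
[-0.083 -2.571 -0.014 -0.     0.    -0.045]
```

send_rows:
  commands: [-0.008, -0.28, 0, 0, 0, 0, -0.016, -0.57, 0, 0, 0, 0, -0.024, -0.857, 0, 0, 0, 0]

```text
time_s: 11.8
ee_pos: [0.5934, -0.0145, 0.1374]
ee_rot: [-2.397, -2.028, 0.002]
wrist_force: [-0.2, 0.5, -0.8]
opening: 0.456
finger_force: 60.6
```

send_rows:
  commands: [-0.008, -0.28, 0, 0, 0, 0, -0.016, -0.57, 0, 0, 0, 0, -0.024, -0.857, 0, 0, 0, 0]

```text
time_s: 12.1
ee_pos: [0.5254, -0.005, 0.1376]
ee_rot: [-2.397, -2.028, 0.002]
wrist_force: [-0.9, -0.3, -1.0]
opening: 0.452
finger_force: 60.6
```

send_rows:
  commands: [-0.008, -0.28, 0, 0, 0, -0.015, -0.016, -0.57, 0, 0, 0, -0.03, -0.024, -0.857, 0, 0, 0, -0.045, -0.024, -0.857, 0, 0, 0, -0.045, -0.024, -0.857, 0, 0, 0, -0.045, -0.024, -0.857, 0, 0, 0, -0.045]

```text
time_s: 12.7
ee_pos: [0.4598, 0.0041, 0.1384]
ee_rot: [2.25, 2.192, 0.0]
wrist_force: [0.7, 0.6, 0.5]
opening: 0.455
finger_force: 60.6
```

```bash
python3 - <<'E'
from wl import *
s,W=look();print(s['time_s'],s['ee_pos'],s['finger_force']);held(s,W,.019);dividers(W)
print(rel((.4587,.0042,.071),-1.5))
E
```

```text
12.7 [0.4597911  0.0041364  0.13836937] 60.5965518951416
held: top -0.0501569426965212 top world 0.188526316413055 (array([-0.1,  0.1]), array([37.9, 23. ]), 89.6, 5076)
div [279. 101.] (array([461.3,  81.1]), array([14.2, 92. ]), 88.5, 2826)
div [279. 175.] (array([460.2,  29.4]), array([14.5, 92.2]), 88.5, 2168)
div [229. 239.] (array([421. , -20.7]), array([13.7, 15.9]), 86.7, 331)
div [328. 239.] (array([496.6, -22.7]), array([15.8, 13.5]), 0.8, 315)
div [318. 351.] (array([ 490.4, -127.3]), array([14.3, 21.5]), 88.9, 382)
[ 0.    -0.013  0.841 -0.     0.     0.   ]
```

send_rows:
  commands: [0, -0.013, 0.3, 0, 0, 0, 0, -0.013, 0.6, 0, 0, 0, 0, -0.013, 0.75, 0, 0, 0, 0, -0.013, 0.82, 0, 0, 0, 0, -0.013, 0.84, 0, 0, 0, 0, -0.013, 0.855, 0, 0, 0, 0, -0.013, 0.855, 0, 0, 0]

```text
time_s: 13.45
ee_pos: [0.4581, 0.0043, 0.0713]
ee_rot: [-2.249, -2.193, 0.001]
wrist_force: [-6.4, -1.0, 12.6]
opening: 0.455
finger_force: 62.5
```

Contact at 12.6 N, so it is seated. Release and rise.

send_rows:
  commands: [0, 0, 0, 0, 0, 0, 0, 0, 0, 0, 0, 0, 0, 0, 0, 0, 0, 0, 0, 0, 0, 0, 0, 0, 0, 0, 0, 0, 0, 0, 0, 0, 0, 0, 0, 0]
  claw: 0

```text
time_s: 14.05
ee_pos: [0.4581, 0.0043, 0.0701]
ee_rot: [2.249, 2.193, -0.0]
wrist_force: [0.8, 0.3, -0.4]
opening: 0.999
finger_force: 0.0
```

send_rows:
  commands: [0, 0, -0.3, 0, 0, 0, 0, 0, -0.7, 0, 0, 0, 0, 0, -0.95, 0, 0, 0, 0, 0, -0.95, 0, 0, 0, 0, 0, -0.95, 0, 0, 0]

```text
time_s: 14.55
ee_pos: [0.4579, 0.0043, 0.1458]
ee_rot: [2.249, 2.193, 0.0]
wrist_force: [-0.4, -0.5, -0.8]
opening: 0.999
finger_force: 0.0
```

```bash
python3 - <<'E'
from wl import *
s,W=look();print(s['time_s'],s['ee_pos'])
z=W[...,2];m=(z>.11)&(z<.125)&(abs(W[...,0]-.46)<.04)&(abs(W[...,1]-.004)<.03);print(rect(W[m]),np.median(z[m]))
print(rel((.6440,-.0745,.14),-9.3))
E
```

```text
14.55 [0.45792355 0.00431372 0.14583216]
(array([456.3,   4.7]), array([21.9, 40. ]), 88.4, 2428) 0.11824175505700771
[-0.927  2.354  0.064 -0.    -0.     0.044]
```

send_rows:
  commands: [-0.155, 0.392, 0, 0, 0, 0, -0.309, 0.785, 0, 0, 0, 0]

```text
time_s: 14.8
ee_pos: [0.5203, -0.0221, 0.145]
ee_rot: [-2.247, -2.193, 0.002]
wrist_force: [-0.0, -0.0, 0.1]
opening: 1.006
finger_force: 0.0
```

send_rows:
  commands: [-0.155, 0.392, 0, 0, 0, 0, -0.309, 0.785, 0, 0, 0, 0]

```text
time_s: 15.0
ee_pos: [0.5829, -0.0488, 0.1444]
ee_rot: [-2.248, -2.192, 0.002]
wrist_force: [-0.2, 0.2, -0.2]
opening: 1.005
finger_force: 0.0
```

send_rows:
  commands: [-0.155, 0.392, 0, 0, 0, 0.044, -0.309, 0.785, 0, 0, 0, 0.044, -0.309, 0.785, 0.06, 0, 0, 0.044, -0.309, 0.785, 0.06, 0, 0, 0.044, -0.309, 0.785, 0.06, 0, 0, 0.044]

```text
time_s: 15.5
ee_pos: [0.6434, -0.0741, 0.1402]
ee_rot: [-2.393, -2.032, 0.002]
wrist_force: [-0.4, -0.1, -0.0]
opening: 1.001
finger_force: 0.0
```

```bash
python3 - <<'E'
from wl import *
s,W=look();print(s['time_s'],s['ee_pos'])
z=W[...,2];m=(z>.097)&(z<.109)&(abs(W[...,0]-.644)<.05)&(abs(W[...,1]+.0745)<.03);r=rect(W[m]);print('square',r)
print(rel((*(r[0]/1000),.066),-90+r[2]))
E
```

```text
15.5 [ 0.6434027  -0.07414028  0.14018051]
square (array([644.2, -74.7]), array([22.1, 57.2]), 80.7, 3065)
[-0.006  0.01   0.934 -0.    -0.    -0.   ]
```

send_rows:
  commands: [-0.006, 0.01, 0.45, 0, 0, 0, -0.006, 0.01, 0.75, 0, 0, 0, -0.006, 0.01, 0.98, 0, 0, 0, -0.006, 0.01, 0.98, 0, 0, 0, -0.006, 0.01, 0.98, 0, 0, 0]

```text
time_s: 16.05
ee_pos: [0.6452, -0.0749, 0.0637]
ee_rot: [2.395, 2.033, 0.0]
wrist_force: [0.3, -0.3, 0.6]
opening: 1.002
finger_force: 0.0
```

send_rows:
  commands: [0, 0, 0, 0, 0, 0, 0, 0, 0, 0, 0, 0, 0, 0, 0, 0, 0, 0, 0, 0, 0, 0, 0, 0, 0, 0, 0, 0, 0, 0, 0, 0, 0, 0, 0, 0, 0, 0, 0, 0, 0, 0]
  claw: 1

```text
time_s: 16.75
ee_pos: [0.6458, -0.0752, 0.0647]
ee_rot: [2.394, 2.032, 0.002]
wrist_force: [-4.1, 0.7, 9.3]
opening: 0.652
finger_force: 62.7
```

send_rows:
  commands: [0, 0, -0.2, 0, 0, 0, 0, 0, -0.5, 0, 0, 0, 0, 0, -0.85, 0, 0, 0, 0, 0, -0.85, 0, 0, 0, 0, 0, -0.85, 0, 0, 0]

```text
time_s: 17.25
ee_pos: [0.6455, -0.0752, 0.132]
ee_rot: [2.394, 2.032, 0.002]
wrist_force: [-0.7, -0.0, -2.2]
opening: 0.643
finger_force: 64.3
```

```bash
python3 - <<'E'
from wl import *
s,W=look();print(s['ee_pos'],s['finger_force']);held(s,W,.027)
print(rel((.4575,-.048,s['ee_pos'][2]),-1.5))
E
```

```text
[ 0.64550541 -0.07519306  0.13197297] 64.28888043388724
held: top -0.05152174331799088 top world 0.18349471543004492 (array([ -0. , -26.6]), array([ 0.8, 23.5]), 90.0, 465)
[-0.047 -2.367 -0.013 -0.     0.    -0.044]
```

send_rows:
  commands: [-0.006, -0.26, 0, 0, 0, 0, -0.012, -0.52, 0, 0, 0, 0, -0.018, -0.789, 0, 0, 0, 0]

```text
time_s: 17.6
ee_pos: [0.5813, -0.0661, 0.1297]
ee_rot: [-2.394, -2.032, 0.002]
wrist_force: [0.5, 0.4, -0.9]
opening: 0.648
finger_force: 64.3
```

send_rows:
  commands: [-0.006, -0.26, 0, 0, 0, 0, -0.012, -0.52, 0, 0, 0, 0, -0.018, -0.789, 0, 0, 0, 0]

```text
time_s: 17.9
ee_pos: [0.5187, -0.0572, 0.13]
ee_rot: [-2.394, -2.032, 0.002]
wrist_force: [-0.0, 0.5, -0.4]
opening: 0.647
finger_force: 64.3
```

send_rows:
  commands: [-0.006, -0.26, 0, 0, 0, -0.015, -0.012, -0.52, 0, 0, 0, -0.03, -0.018, -0.789, 0, 0, 0, -0.044, -0.018, -0.789, 0, 0, 0, -0.044, -0.018, -0.789, 0, 0, 0, -0.044, -0.018, -0.789, 0, 0, 0, -0.044]

```text
time_s: 18.5
ee_pos: [0.4583, -0.0488, 0.1307]
ee_rot: [2.25, 2.193, 0.0]
wrist_force: [1.4, 0.7, -1.6]
opening: 0.644
finger_force: 64.2
```

```bash
python3 - <<'E'
from wl import *
s,W=look('w5');print(s['time_s'],s['ee_pos'],s['finger_force']);held(s,W,.02);dividers(W)
print(rel((.4575,-.0484,.0645),-1.5))
E
```

```text
18.5 [ 0.45830745 -0.04878087  0.13071204] 64.23926013987511
held: top -0.03962947723231342 top world 0.17034152141653486 (array([0.1, 0. ]), array([23.1, 40. ]), 0.3, 4699)
div [279.  13.] (array([461.4,  81.1]), array([14.5, 92.3]), 88.4, 2707)
div [277. 100.] (array([459.8,  29.5]), array([13.7, 92. ]), 88.5, 2933)
div [280. 176.] (array([458.7, -22.5]), array([14.6, 92.2]), 88.5, 2156)
div [278. 356.] (array([ 454.2, -177.5]), array([15. , 90.7]), 88.3, 1685)
[ 0.004 -0.01   0.827 -0.    -0.     0.   ]
```

View pics/w5.png

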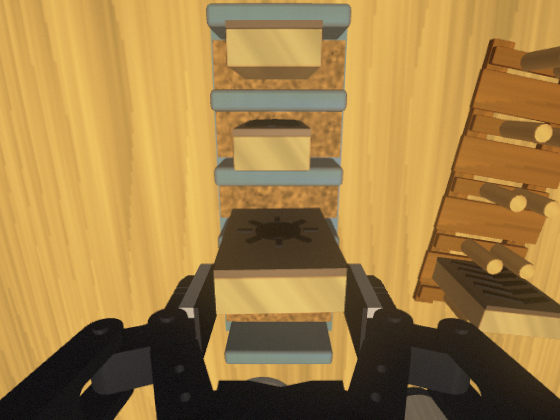

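Blocks 1 and 2 stand in their slots at (273,48) and (271,150). The sun block hangs over slot 3 (centre −48.5 by the dividers). I lower it.

send_rows:
  commands: [0.004, -0.01, 0.3, 0, 0, 0, 0.004, -0.01, 0.6, 0, 0, 0, 0.004, -0.01, 0.74, 0, 0, 0, 0.004, -0.01, 0.81, 0, 0, 0, 0.004, -0.01, 0.83, 0, 0, 0, 0.004, -0.01, 0.845, 0, 0, 0, 0.004, -0.01, 0.845, 0, 0, 0]

```text
time_s: 19.25
ee_pos: [0.4569, -0.0484, 0.0647]
ee_rot: [-2.249, -2.193, 0.001]
wrist_force: [-7.2, -0.1, 14.5]
opening: 0.642
finger_force: 66.1
```

send_rows:
  commands: [0, 0, 0, 0, 0, 0, 0, 0, 0, 0, 0, 0, 0, 0, 0, 0, 0, 0, 0, 0, 0, 0, 0, 0, 0, 0, 0, 0, 0, 0, 0, 0, 0, 0, 0, 0]
  claw: 0

```text
time_s: 19.85
ee_pos: [0.457, -0.0483, 0.0633]
ee_rot: [2.249, 2.193, 0.0]
wrist_force: [0.0, 0.1, 0.4]
opening: 0.999
finger_force: 0.0
```

send_rows:
  commands: [0, 0, -0.3, 0, 0, 0, 0, 0, -0.7, 0, 0, 0, 0, 0, -0.95, 0, 0, 0, 0, 0, -0.95, 0, 0, 0, 0, 0, -0.95, 0, 0, 0]

```text
time_s: 20.35
ee_pos: [0.4568, -0.0483, 0.139]
ee_rot: [2.249, 2.193, 0.0]
wrist_force: [0.6, -0.6, -0.6]
opening: 1.0
finger_force: 0.0
```

```bash
python3 - <<'E'
from wl import *
s,W=look();print(s['time_s'],s['ee_pos'])
z=W[...,2];m=(z>.096)&(z<.109)&(abs(W[...,0]-.46)<.04)&(abs(W[...,1]+.048)<.03);print(rect(W[m]),np.median(z[m]))
print(rel((.6297,-.1226,.135),-9))
E
```

```text
20.35 [ 0.45679727 -0.04829819  0.13904045]
(array([455.2, -48.3]), array([22.3, 57.1]), 88.4, 3166) 0.10224160569369001
[-0.875  2.188  0.042 -0.    -0.     0.042]
```

send_rows:
  commands: [-0.146, 0.365, 0, 0, 0, 0, -0.292, 0.73, 0, 0, 0, 0]

```text
time_s: 20.6
ee_pos: [0.5147, -0.0732, 0.1382]
ee_rot: [-2.248, -2.193, 0.002]
wrist_force: [0.5, -0.2, -0.3]
opening: 1.001
finger_force: 0.0
```

send_rows:
  commands: [-0.146, 0.365, 0, 0, 0, 0, -0.292, 0.73, 0, 0, 0, 0]

```text
time_s: 20.8
ee_pos: [0.573, -0.0983, 0.1377]
ee_rot: [-2.248, -2.192, 0.002]
wrist_force: [0.4, 0.3, 0.6]
opening: 1.0
finger_force: 0.0
```

send_rows:
  commands: [-0.146, 0.365, 0, 0, 0, 0.042, -0.292, 0.73, 0, 0, 0, 0.042, -0.292, 0.73, 0.04, 0, 0, 0.042, -0.292, 0.73, 0.04, 0, 0, 0.042, -0.292, 0.73, 0.04, 0, 0, 0.042]

```text
time_s: 21.3
ee_pos: [0.6292, -0.1223, 0.135]
ee_rot: [-2.387, -2.039, 0.002]
wrist_force: [-0.0, -0.6, 0.2]
opening: 0.997
finger_force: 0.0
```

```bash
python3 - <<'E'
from wl import *
s,W=look();print(s['time_s'],s['ee_pos'])
z=W[...,2];m=(z>.089)&(z<.101)&(abs(W[...,0]-.63)<.05)&(abs(W[...,1]+.1226)<.03);r=rect(W[m]);print('wide',r)
print(rel((*(r[0]/1000),.059),-90+r[2]))
E
```

```text
21.3 [ 0.62921563 -0.12230654  0.13501492]
wide (array([ 630. , -122.6]), array([21.9, 66.1]), 81.0, 3445)
[-0.003  0.009  0.957 -0.    -0.     0.   ]
```

send_rows:
  commands: [-0.003, 0.007, 0.45, 0, 0, 0, -0.003, 0.007, 0.75, 0, 0, 0, -0.003, 0.007, 0.97, 0, 0, 0, -0.003, 0.007, 0.97, 0, 0, 0, -0.003, 0.007, 0.97, 0, 0, 0]

```text
time_s: 21.85
ee_pos: [0.6308, -0.1229, 0.0592]
ee_rot: [2.388, 2.04, 0.0]
wrist_force: [0.5, -0.3, -0.2]
opening: 0.996
finger_force: 0.0
```

send_rows:
  commands: [0, 0, 0, 0, 0, 0, 0, 0, 0, 0, 0, 0, 0, 0, 0, 0, 0, 0, 0, 0, 0, 0, 0, 0, 0, 0, 0, 0, 0, 0, 0, 0, 0, 0, 0, 0, 0, 0, 0, 0, 0, 0]
  claw: 1

```text
time_s: 22.55
ee_pos: [0.6312, -0.1232, 0.0607]
ee_rot: [2.388, 2.04, 0.001]
wrist_force: [-5.5, 0.8, 12.4]
opening: 0.742
finger_force: 62.5
```

send_rows:
  commands: [0, 0, -0.2, 0, 0, 0, 0, 0, -0.5, 0, 0, 0, 0, 0, -0.85, 0, 0, 0, 0, 0, -0.95, 0, 0, 0, 0, 0, -0.95, 0, 0, 0]

```text
time_s: 23.05
ee_pos: [0.6315, -0.1233, 0.1362]
ee_rot: [2.387, 2.039, 0.003]
wrist_force: [0.0, -0.1, -1.6]
opening: 0.737
finger_force: 65.6
```

```bash
python3 - <<'E'
from wl import *
s,W=look();print(s['ee_pos'],s['finger_force']);held(s,W,.024)
print(rel((.456,-.152,s['ee_pos'][2]),-1.5))
E
```

```text
[ 0.63154307 -0.12329959  0.13623792] 65.57634249329567
held: top -0.035559185632144275 top world 0.17179710482956126 (array([-0.1,  0. ]), array([22.9, 48.1]), 0.3, 5345)
[-0.699 -2.101 -0.022  0.     0.    -0.042]
```

send_rows:
  commands: [-0.08, -0.23, 0, 0, 0, 0, -0.155, -0.47, 0, 0, 0, 0, -0.232, -0.7, 0, 0, 0, 0]

```text
time_s: 23.4
ee_pos: [0.571, -0.1324, 0.1328]
ee_rot: [-2.387, -2.039, 0.002]
wrist_force: [0.2, 0.1, -0.5]
opening: 0.734
finger_force: 65.7
```

send_rows:
  commands: [-0.08, -0.23, 0, 0, 0, 0, -0.155, -0.47, 0, 0, 0, 0, -0.232, -0.7, 0, 0, 0, 0]

```text
time_s: 23.7
ee_pos: [0.5128, -0.142, 0.1331]
ee_rot: [-2.387, -2.039, 0.002]
wrist_force: [0.6, -0.0, 0.1]
opening: 0.729
finger_force: 65.7
```

send_rows:
  commands: [-0.08, -0.23, 0, 0, 0, -0.015, -0.155, -0.47, 0, 0, 0, -0.03, -0.232, -0.7, 0, 0, 0, -0.042, -0.232, -0.7, 0, 0, 0, -0.042, -0.232, -0.7, 0, 0, 0, -0.042, -0.232, -0.7, 0, 0, 0, -0.042]

```text
time_s: 24.3
ee_pos: [0.4566, -0.1517, 0.1341]
ee_rot: [-2.249, -2.193, 0.0]
wrist_force: [0.5, -0.7, -1.2]
opening: 0.735
finger_force: 65.7
```

```bash
python3 - <<'E'
from wl import *
s,W=look();print(s['time_s'],s['ee_pos'],s['finger_force']);held(s,W,.024);dividers(W)
print(rel((.456,-.1516,.0605),-1.5))
E
```

```text
24.3 [ 0.45656872 -0.15169811  0.13405327] 65.71248181164265
held: top -0.03560955797252123 top world 0.16966282333024474 (array([-0.2,  0. ]), array([48. , 22.9]), 89.9, 5330)
div [278.  18.] (array([458.6, -23.3]), array([14.2, 92.2]), 88.7, 3168)
div [276. 101.] (array([456.9, -74.7]), array([13.9, 91.4]), 88.5, 2912)
div [277. 176.] (array([ 455.6, -126.1]), array([14. , 91.8]), 88.5, 2466)
[ 0.001 -0.008  0.92  -0.    -0.     0.   ]
```

send_rows:
  commands: [0, -0.005, 0.3, 0, 0, 0, 0, -0.005, 0.6, 0, 0, 0, 0, -0.005, 0.82, 0, 0, 0, 0, -0.005, 0.9, 0, 0, 0, 0, -0.005, 0.92, 0, 0, 0, 0, -0.005, 0.935, 0, 0, 0, 0, -0.005, 0.935, 0, 0, 0]

```text
time_s: 25.05
ee_pos: [0.4554, -0.1517, 0.0608]
ee_rot: [-2.248, -2.193, 0.002]
wrist_force: [-9.4, 1.6, 17.5]
opening: 0.738
finger_force: 69.5
```

Seated. Release, rise and check everything from the top camera.

send_rows:
  commands: [0, 0, 0, 0, 0, 0, 0, 0, 0, 0, 0, 0, 0, 0, 0, 0, 0, 0, 0, 0, 0, 0, 0, 0, 0, 0, 0, 0, 0, 0, 0, 0, 0, 0, 0, 0]
  claw: 0

```text
time_s: 25.65
ee_pos: [0.4558, -0.1518, 0.0596]
ee_rot: [-2.249, -2.193, 0.0]
wrist_force: [-0.7, 0.3, -0.1]
opening: 1.005
finger_force: 0.0
```

send_rows:
  commands: [0, 0, -0.3, 0, 0, 0, 0, 0, -0.7, 0, 0, 0, 0, 0, -1, 0, 0, 0, 0, 0, -1, 0, 0, 0]

```text
time_s: 26.05
ee_pos: [0.4573, -0.1524, 0.1425]
ee_rot: [2.245, 2.19, 0.003]
wrist_force: [0.3, 0.2, -0.9]
opening: 0.996
finger_force: 0.0
```

send_rows:
  commands: [0.5, 0.5, -0.4, 0, 0, 0, 0, 1, -0.9, 0, 0, 0, 0, 1, -0.9, 0, 0, 0]

```text
time_s: 26.35
ee_pos: [0.5382, -0.1541, 0.2135]
ee_rot: [2.245, 2.193, 0.002]
wrist_force: [-0.1, 0.5, -0.8]
opening: 1.004
finger_force: 0.0
```

send_rows:
  commands: [-0.5, 0.5, 0, 0, 0, 0, -1, 1, 0, 0, 0, 0, -1, 1, 0, 0, 0, 0, -1, 1, 0, 0, 0, 0]

```text
time_s: 26.75
ee_pos: [0.6141, -0.237, 0.2097]
ee_rot: [-2.249, -2.191, 0.001]
wrist_force: [0.6, 0.7, -0.1]
opening: 1.0
finger_force: 0.0
```

send_rows:
  commands: [-0.5, 0.5, 0, 0, 0, 0, -1, 1, 0, 0, 0, 0, -1, 1, 0, 0, 0, 0, -1, 1, 0, 0, 0, 0]

```text
time_s: 27.15
ee_pos: [0.6916, -0.3181, 0.2098]
ee_rot: [-2.249, -2.191, 0.001]
wrist_force: [-0.1, 0.9, 0.1]
opening: 0.998
finger_force: 0.0
```

```bash
python3 - <<'E'
from h import *
s=readout.state();print(s['time_s'],s['ee_pos'],s['wrist_force'])
p,d=vision.get_image('top');i=vision.camera_info('top');W=cloud(d,i,i['extrinsics']);z=W[...,2]
cv2.imwrite('pics/end.png',p[:,:,::-1])
for y,h in((.056,.11),(.004,.118),(-.048,.102),(-.1,.084),(-.152,.094)):
    P=W[(abs(z-h)<.006)&(abs(W[...,0]-.457)<.045)&(abs(W[...,1]-y)<.024)];print(y,rect(P) if len(P) else None,np.median(P[:,2]) if len(P) else '')
E
```

```text
27.15 [ 0.69160118 -0.31808172  0.20982927] [-0.05089563  0.872101    0.13151637]
0.056 (array([458.3,  55.9]), array([20.6, 48.5]), 88.4, 606) 0.11034108184843516
0.004 (array([456.2,   4.4]), array([20.6, 39.6]), 88.3, 535) 0.11846326342592639
-0.048 (array([454.6, -46.6]), array([21., 57.]), 88.3, 706) 0.10234540687628768
-0.1 (array([452. , -99.8]), array([22.3, 52.2]), 89.9, 629) 0.08435979562011131
-0.152 (array([ 453.4, -150.1]), array([24.1, 65. ]), 87.7, 810) 0.09438423973054277
```

View pics/end.png

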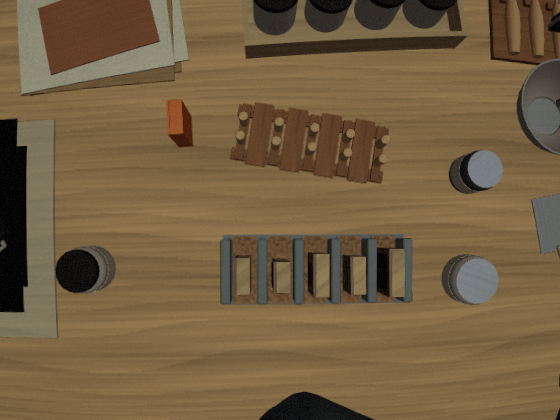

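The draining rack is empty. All five blocks stand centred in the grey rack at (243,275), (282,275), (320,275), (357,275) and (395,272), and the stored and orange blocks have not moved.

```bash
python3 -c "from cell import bot;print(bot.job_done())"
```

```text
the job is handed in; nothing more can be done
None
```

The four lino blocks now stand upright in the storage rack's free slots, in printing order from left to right (house, leaf, sun, waves); the stored block is untouched, and I handed the job in at about 27 s.

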